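# Clamp a turning blank in the drilling jig

## Robot

A 7-joint arm with a two-finger parallel gripper is mounted at the origin on the work surface. World frame = base frame: x ahead of the robot, y to its left, z up, the work surface at z = 0. Lengths are in m, angles in rad, forces in N, time in s.
With the tool pointing down it reaches from about 0.375 to 0.925 m from the base axis. Payload 3.1 kg.
Tool frame: the origin (TCP) lies at the very end of the fingers, on their centre line; the grasp point (between the pads) lies arm.grip_depth behind it (arm.grip_depth is the distance from the TCP to the grasp point, in m); z points along the fingers, y is the line along which they close (so a half turn about z gives the same grasp; the last joint's range is limited). The gripper opens to 85 mm and grips with 20 to 120 N. Pads are 22 mm wide; open, the fingers measure 114 mm over their backs; the gripper's body (76 mm by 85 mm) begins 54 mm behind the grasp point. The pads swing forward as they close: fully open they stand 13 mm farther back than shut.
Start: joints at [1.217, 0.383, 0.044, 1.598, -0.018, 1.161, -0.05], TCP at [0.164, -0.629, 0.231] pointing down, gripper open.
Joint ranges: [-2.61, 2.61], [-0.41, 2.15], [-1.48, 1.57], [0, 2.5], [-1.57, 4.71], [0.05, 1.97], [-2.85, 2.85]. Speed limits (rad/s): [2.79, 2.79, 3.14, 3.14, 3.14, 3.14, 3.14].

## Interface

Orientations are given as a rotation vector (axis times angle).
In Python, from workcell import arm gives the robot as it stands.
- The arm moves only by the tool send_rows, never from a script. Its argument "rows" is one flat list of numbers, 6 for each row, row after row: the shift along the world's x, y, z normalised to -1 to 1, where 1 is 500 mm, then the turn, a rotation vector about the world's x, y, z normalised to -1 to 1, where 1 is pi rad. In form: [tx, ty, tz, ax, ay, az, tx, ty, tz, ax, ay, az, ...]. A call has exactly 5 rows; each row shifts and turns the commanded pose from where the row before left it; what a row does not reach is not made up. A row lasts 1/10 s, in which the tool goes at most 50 mm and 8.59 degrees, less where a joint would pass 70% of its speed; a pose out of reach is approached as far as the arm can. A call with a number of a shift or a turn outside -1 to 1 is refused whole. A call with a gripper value outside its range is refused whole. "fingers" is the finger opening in mm, from 0 to 85.4, set as the call begins (left out, the last holds). The fingers move at their own pace and stop on an object; "force" is the grip in N (left out, the last holds). Time passes only in rows, so rows that do not move let the fingers close, or fill a call up. It gives the time, the measured TCP pose, the force, the opening and the grip force at its end, in the units of the state.
- arm.get_state(): the state, without advancing time (a new reading comes with each control period).
- arm.snapshot(name): name is "scene" or "top" or "wrist"; returns (picture, depth): 480x640x3 uint8, red, green, blue; 480x640 float32, m along the optical axis (not along the pixel's ray), 0 where there is no reading.
- arm.camera_info(name): a dict with "vertical_fov" (degrees; the focal length in pixels is half the picture's height over the tangent of half this angle, whatever the lens; pixels are square), "cx", "cy" (the principal point, pixels), "k1" (the pictures are not rectified: a ray, as slopes to the right and down, at radius r is drawn at 1 + k1 r^2 times it, then the intrinsics apply), "T" (4x4, takes a point from camera to world coordinates). Camera axes: x right, y up, looking along -z (the intrinsics and any distortion apply to the point x, -y, -z); pixel columns grow to the right and rows downward; lengths in m; the calibration is good to about 2 mm. A picture is of the moment at which its call begins: read the wrist's pose just before it. camera_info takes no time and is no camera call; for the wrist camera it gives the pose at the moment of the call.
- arm.close_job(): hands the job in; it is judged then, once.
Trained networks look in the newest picture that a camera, given by its name, has taken for a name from the list of things; names that differ only in an ending like _2 or _b are one class to them, and where a whole thing is asked for, a point or a joint stands for the part that bears it (a point fixed in the world has none). Each returns a list of dicts, best first, with "score" (0 to 1); they miss things now and then, are a little off and sometimes report something else, mostly with a low value. They report only what shows in the picture. A call takes as long as a camera call. They do not tell look-alikes from the thing itself.
- arm.boxes_of(camera, thing): "centre" ([column, row] as shares, 0 to 1, of the picture: columns of its width, rows of its height, amid what is visible of it).
- arm.regions_of(camera, thing): "mask" (480x640 bool, what is visible of it) and "centre" ([column, row] as shares, 0 to 1, of the picture: columns of its width, rows of its height, amid what is visible of it).
- arm.spot_point(camera, thing): "centre" ([column, row] as shares, 0 to 1, of the picture: columns of its width, rows of its height: a listed point, or the origin of a listed thing).
The state is a dict: "t": time; "joints": joint angles; "joint_velocities": joint speeds; "joint_torque": joint torques, N m; "tcp_pos": TCP position; "tool_rot": TCP orientation; "ft_force": force on the tool from outside, world axes, zero at the start; "torque": the same for the moment, N m; "width": opening from 0.0 (shut) to 1.0 (fully open); "finger_force": force on a finger pad.
Only numpy, scipy, OpenCV 4.12 (cv2) and the standard library are available. Lean on these libraries where they do the work, as an engineer would, in place of code of your own. Each camera call takes 0.05 s, during which the arm holds its last target. There are 200 camera calls.

## Task

Push the square light wood blank along the channel of the drilling jig until it is fully home against the end stop, then push the toggle clamp's lever over towards the channel, past its dead point, until it snaps into lock with the clamp's foot on the blank. Only push with the fingers: do not lift the blank, and leave the other things on the bench where they are.

Things in the scene. Friction and masses are not known exactly. Their poses are not given: they have to be found in the camera images.
- jig: drilling jig screwed to the bench, does not move: plywood base board 260 mm along its x, y from -135 to +115 mm, 18 mm thick. Origin on the table surface under the channel's middle line; x runs along the channel towards the end stop, y to the left of that, z up
- channel_floor (a point): point on the channel's middle line, on the channel floor (18 mm above the table), straight over the jig's origin; jig axes. The channel lies between two dark rails 46 mm apart, their tops 28 mm above the table, x from -130 to +70 mm; it is open at the -x end
- clamp_bracket (a point): middle of the toggle clamp's steel bracket (two upright plates), at the jig's x = +65, y = -72 mm, on its top edge 88 mm above the table; jig axes. It spans 30 mm along x and 58 mm along y
- stop_face (a point): point on the face of the dark wooden end stop across the channel's +x end, 38 mm above the table (half the blank's height) and 100 mm along x from the jig's origin. The stop is 90 mm wide and reaches 63 mm above the table
- blank_mid (a point): centre of the square light wood blank lying in the channel, 100 mm long (its x), 40 mm wide, 40 mm tall, 0.08 to 0.17 kg, loose. Its underside is on the channel floor, its x is along the jig's x to within a few degrees. It starts 20 to 70 mm short of the stop; when home its centre is 50 mm from the stop face
- lever (a joint): angle of the clamp's lever, rad: 0 open, where it starts (leaning 45 degrees to the jig's -y, away from the channel), 0.785 upright (the dead point), 1.135 locked (20 degrees towards the channel). Over-centre spring: short of the dead point the lever springs back to 0, past it it snaps to 1.135 and stays. Resists with 0.5 N m at 0, falling to nothing at the dead point
- lever_pivot (a point): the lever's pivot, fixed in the jig at x = +65, y = -85 mm, 80 mm above the table; jig axes. The lever turns about the jig's x direction here. The clamp arm comes down with it: raised 60 degrees when open, level over the blank when locked
- lever_ball (a point): centre of the black ball (24 mm across) at the free end of the lever, 100 mm from the pivot; the black grip below it is 18 mm thick, from 50 to 95 mm from the pivot. At the open start the ball is 71 mm out from the pivot to the jig's -y and 151 mm above the table; upright it is 180 mm above the table
- clamp_foot: black rubber foot (18 mm across) on a sprung spindle under the end of the clamp arm; origin at the centre of its underside. When the lever is locked it presses about 2 N on the middle of the channel at the jig's x = +65 mm, at the blank's top (58 mm above the table)
- centre: steel lathe drive centre standing on the jig's base board, 32 mm foot, 55 mm tall; bystander; origin at its underside
- offcut: dark wooden offcut lying on the table to the left of the jig, 70 x 32 x 32 mm; bystander; origin at the centre of its underside
- gouge: turning gouge lying flat, about 360 mm long, dark wooden handle towards its -x, steel blade towards +x, up to 25 mm tall; bystander; origin under the ferrule
- bowl: small turned wooden bowl, 110 mm wide, 50 mm tall; bystander; origin at its underside
- wax: round aluminium wax tin, 72 mm wide, 45 mm tall; bystander; origin at its underside
- sander: cork sanding block, 90 x 50 x 30 mm; bystander; origin at the centre of its underside
- glue: white glue bottle, 52 mm wide, 130 mm tall; bystander; origin at its underside
- blank: the same light wood blank as blank_mid; origin at the centre of its underside
Mind the look-alikes: they are no part of the job. What is shaped like the blank but blue or yellow is not meant.

How it is judged:
By the outcome, as a careful person would: the job done as asked, in the order asked, and still so for the second after the job is handed in, with the robot touching nothing.
It also fails if it takes over 48 s, if anything falls off the work surface, if the arm or the gripper's body presses on something with over 40 N, if the wrist force passes 120 N, or if a joint passes its speed limit or range.

## Working session

There is one attempt and no reset: what is moved stays moved. The work goes in short steps, Python scripts to look and compute and a tool call to move; the robot and the scene stay as the last step left them, time stands still between calls to the robot, and variables do not carry over. Pictures are saved under pics/ and viewed, at most 10 in all, crops included, and the job is handed in when it is done.

Besides the shell and the picture viewer there is one more tool, called as name(argument=value, ...) on one line, values as JSON. send_rows: Moves the arm, as the interface text tells. Its arguments: {"type":"object","properties":{"rows":{"type":"array"},"fingers":{"type":"number"},"force":{"type":"number"}},"required":["rows"]}

```bash
mkdir -p pics; cat > h.py <<'E'
import numpy as np, cv2
from workcell import arm
def K(ci):
    f=240/np.tan(np.radians(ci["vertical_fov"])/2); return f
def ray(ci,u,v):
    f=K(ci); d=np.array([(u-ci["cx"])/f,(v-ci["cy"])/f]); s=d.copy()
    for _ in range(20): s=d/(1+ci["k1"]*(s@s))
    T=np.array(ci["T"]); return T[:3,3],T[:3,:3]@np.array([s[0],-s[1],-1])
def at_z(ci,u,v,z):
    o,d=ray(ci,u,v); return o+d*(z-o[2])/d[2]
def at_d(ci,u,v,dep):
    o,d=ray(ci,u,v); return o+d*dep
E
python3 - <<'E'
from h import *
for n in ("scene","top"):
    p,d=arm.snapshot(n); cv2.imwrite(f"pics/{n}0.png",p[:,:,::-1]); ci=arm.camera_info(n)
    print(n,np.round(ci["T"],2).tolist())
    for t,z in (("channel_floor",.018),("clamp_bracket",.088),("stop_face",.038),("blank_mid",.038),("lever_pivot",.08),("lever_ball",.151),("centre",.018)):
        for r in arm.spot_point(n,t)[:3]:
            u,v=r["centre"][0]*640,r["centre"][1]*480
            print(t,round(r["score"],2),int(u),int(v),np.round(at_z(ci,u,v,z),3), np.round(at_d(ci,u,v,d[min(int(v),479),min(int(u),639)]),3))
s=arm.get_state();print(s["t"],s["tcp_pos"],s["tool_rot"],s["ft_force"],arm.grip_depth)
E
```

```text
scene [[-0.0, -0.76, 0.66, 1.15], [1.0, 0.0, 0.0, 0.05], [-0.0, 0.66, 0.76, 0.83], [0.0, 0.0, 0.0, 1.0]]
channel_floor 0.58 345 272 [0.533 0.108 0.018] [0.563 0.105 0.058]
clamp_bracket 0.6 348 267 [0.573 0.108 0.088] [0.612 0.104 0.138]
stop_face 0.89 360 304 [0.626 0.133 0.038] [0.642 0.13  0.062]
stop_face 0.42 276 271 [ 0.545 -0.036  0.038] [ 0.635 -0.023  0.157]
blank_mid 0.97 230 275 [ 0.555 -0.132  0.038] [ 0.556 -0.131  0.04 ]
blank_mid 0.73 400 385 [0.794 0.192 0.038] [0.795 0.191 0.04 ]
blank_mid 0.66 241 218 [ 0.395 -0.125  0.038] [ 0.398 -0.125  0.041]
lever_pivot 0.55 313 287 [0.615 0.04  0.08 ] [0.622 0.04  0.09 ]
lever_ball 0.84 276 269 [ 0.627 -0.026  0.151] [ 0.634 -0.025  0.16 ]
centre 0.67 387 282 [0.56  0.194 0.018] [0.571 0.191 0.033]
centre 0.67 118 279 [ 0.55  -0.371  0.018] [ 0.549 -0.371  0.017]
centre 0.67 515 314 [0.639 0.438 0.018] [0.655 0.426 0.043]
top [[-0.02, 1.0, -0.06, 0.47], [-1.0, -0.02, -0.0, 0.04], [-0.0, 0.06, 1.0, 1.14], [0.0, 0.0, 0.0, 1.0]]
channel_floor 0.72 291 238 [0.531 0.114 0.018] [0.529 0.111 0.06 ]
channel_floor 0.68 322 198 [0.632 0
[... 184 characters left out ...]
 196 [0.633 0.135 0.038] [0.633 0.135 0.039]
stop_face 0.23 176 303 [0.38  0.392 0.038] [0.384 0.376 0.088]
blank_mid 0.86 395 232 [ 0.54  -0.14   0.038] [ 0.54  -0.139  0.04 ]
blank_mid 0.74 351 187 [ 0.654 -0.036  0.038] [ 0.633 -0.027  0.166]
blank_mid 0.67 252 136 [0.783 0.206 0.038] [0.782 0.205 0.042]
lever_pivot 0.68 322 201 [0.615 0.035 0.08 ] [0.612 0.035 0.1  ]
lever_ball 0.78 345 187 [ 0.634 -0.015  0.151] [ 0.635 -0.016  0.148]
centre 0.64 258 225 [0.566 0.195 0.018] [0.562 0.189 0.063]
centre 0.22 353 188 [ 0.654 -0.041  0.018] [ 0.63  -0.031  0.16 ]
0.8 [ 0.16449752 -0.62887435  0.23132557] [3.11585972e+00 4.00762930e-01 6.71808332e-05] [0.03821243 0.25498276 0.45508569] 0.0187
```

View pics/top0.png

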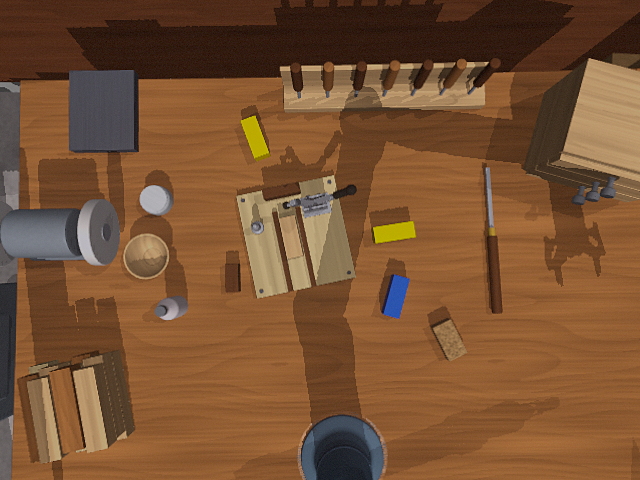

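View pics/scene0.png

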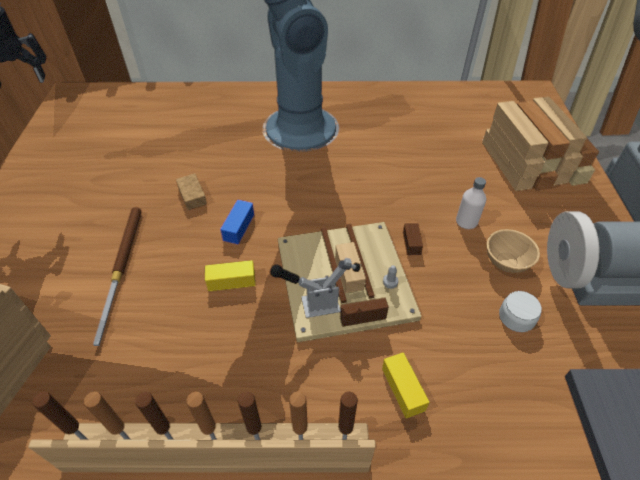

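The top view shows the jig rotated about 12° with board corners near (237,195), (333,177), (355,277) and (257,298). The blank is at about (291,235), the stop at (281,190), the ball at (349,188) and the steel centre at (257,226). The yellow and blue look-alikes lie outside the jig.

```bash
python3 - <<'E'
from h import *
n="top"; p,d=arm.snapshot(n); ci=arm.camera_info(n)
for c in ((237,195),(333,177),(355,277),(257,298)): print(np.round(at_z(ci,*c,.018),3))
f=K(ci); T=np.array(ci["T"])
vs,us=np.mgrid[170:305,230:365]
pts=np.array([at_d(ci,u,v,d[v,u]) for v,u in zip(vs.ravel(),us.ravel())])
np.save("pts.npy",pts); rgb=p[170:305,230:365].reshape(-1,3); np.save("rgb.npy",rgb)
m=((pts[:,2]>.010)).reshape(vs.shape).astype(np.uint8)
m=cv2.morphologyEx(m,cv2.MORPH_OPEN,np.ones((3,3)))
k=(m.ravel()>0)&(pts[:,2]<.025)
(r)=cv2.minAreaRect(pts[k][:,:2].astype(np.float32)*1000); print(r)
print(np.round(np.percentile(pts[k][:,2],[10,50,90]),4))
# jig guess
x=np.array([.978,.208])
c4=[at_z(ci,*c,.018)[:2] for c in ((237,195),(333,177),(355,277),(257,298))]
ex=(c4[0]+c4[1]-c4[2]-c4[3]); ex/=np.linalg.norm(ex); ey=np.array([-ex[1],ex[0]]); o=np.mean(c4,0)+ey*.010
print("yaw",np.degrees(np.arctan2(ex[1],ex[0])),"o",o, [np.round([(q-o)@ex,(q-o)@ey],3) for q in c4])
q=np.c_[(pts[:,:2]-o)@ex,(pts[:,:2]-o)@ey,pts[:,2]]
b=(abs(q[:,1])<.028)&(abs(q[:,2]-.058)<.006)&(q[:,0]<.085)&(q[:,0]>-.12)
print("blank",np.round(np.percentile(q[b],[1,50,99],axis=0),3),b.sum(), cv2.minAreaRect((q[b][:,:2]*1000).astype(np.float32)))
s=(abs(q[:,2]-.063)<.004)&(q[:,0]>.09)&(abs(q[:,1])<.05); print("stop",np.round(np.percentile(q[s],[1,50,99],axis=0),3))
bl=q[:,2]>.13; print("ball",np.round(np.percentile(q[bl],[2,50,98],axis=0),3))
E
```

```text
[0.643 0.248 0.018]
[0.684 0.008 0.018]
[ 0.435 -0.042  0.018]
[0.387 0.201 0.018]
((535.14453125, 122.6053695678711), (262.77606201171875, 287.8872985839844), 11.083112716674805)
[0.0169 0.0197 0.0224]
yaw 10.873569354316738 o [0.53543533 0.11363263] [array([0.131, 0.112]), array([ 0.126, -0.132]), array([-0.128, -0.133]), array([-0.129,  0.113])]
blank [[-0.048 -0.02   0.055]
 [ 0.     0.     0.06 ]
 [ 0.049  0.02   0.063]] 683 ((0.7907752990722656, 0.09459114074707031), (100.08332061767578, 39.948875427246094), 0.25652480125427246)
stop [[ 0.102 -0.044  0.06 ]
 [ 0.114  0.001  0.064]
 [ 0.126  0.044  0.067]]
ball [[-0.08  -0.163  0.131]
 [ 0.065 -0.057  0.152]
 [ 0.076 -0.006  1.143]]
```

The jig fits well: origin (0.535, 0.1135), yaw 10.9°. The blank measures 100×40 mm with its centre at jig x≈0, so it has about 50 mm to go. I'm moving behind it with the fingers shut.

send_rows(rows=[0.047,0.066,0,0,0,-0.004,0.047,0.066,0,0,0,-0.004,0.047,0.066,0,0,0,-0.004,0.047,0.066,0,0,0,-0.004,0.047,0.066,0,0,0,-0.005], fingers=0, force=40)

```text
t: 1.35
tcp_pos: [0.2828, -0.4625, 0.2315]
tool_rot: [3.127, 0.296, 0.001]
ft_force: [-0.0, -1.1, -0.3]
width: 0.145
finger_force: 0.0
```

send_rows(rows=[0.047,0.066,0,0,0,0,0.047,0.066,0,0,0,0,0.047,0.066,0,0,0,0,0.047,0.066,0,0,0,0,0.047,0.066,0,0,0,0])

```text
t: 1.85
tcp_pos: [0.4003, -0.2976, 0.2317]
tool_rot: [3.127, 0.297, 0.001]
ft_force: [0.2, -0.4, -0.2]
width: -0.003
finger_force: 0.0
```

send_rows(rows=[0.012,0.08,0,0,0,0,0.012,0.08,0,0,0,0,0.012,0.08,0,0,0,0,0.012,0.08,0,0,0,0,0.012,0.08,0,0,0,0])

```text
t: 2.35
tcp_pos: [0.4296, -0.0973, 0.2316]
tool_rot: [3.127, 0.298, 0.001]
ft_force: [1.2, 0.2, 0.1]
width: 0.003
finger_force: 0.0
```

send_rows(rows=[0.012,0.08,0,0,0,0,0.012,0.08,0,0,0,0,0.012,0.08,0,0,0,0,0.012,0.08,0,0,0,0,0.012,0.08,0,0,0,0])

```text
t: 2.85
tcp_pos: [0.4597, 0.1026, 0.2317]
tool_rot: [3.127, 0.297, 0.002]
ft_force: [1.2, -0.0, 0.1]
width: -0.002
finger_force: 0.0
```

```bash
python3 - <<'E'
from h import *
ci=arm.camera_info("wrist"); p,d=arm.snapshot("wrist"); cv2.imwrite("pics/w1.png",p[:,:,::-1])
yaw=np.radians(10.9);ex=np.array([np.cos(yaw),np.sin(yaw)]);ey=np.array([-ex[1],ex[0]]);o=np.array([.5354,.1136])
for t,z in (("channel_floor",.018),("blank_mid",.038),("stop_face",.038),("lever_ball",.151)):
    for r in arm.spot_point("wrist",t)[:2]:
        u,v=r["centre"][0]*640,r["centre"][1]*480; q=at_z(ci,u,v,z)
        print(t,round(r["score"],2),int(u),int(v),np.round(q,3),"jig",np.round([(q[:2]-o)@ex,(q[:2]-o)@ey],3))
E
```

```text
blank_mid 0.98 320 119 [0.534 0.112 0.038] jig [-0.001 -0.001]
blank_mid 0.79 606 163 [ 0.545 -0.126  0.038] jig [-0.036 -0.237]
stop_face 0.63 145 194 [0.448 0.244 0.038] jig [-0.061  0.144]
```

View pics/w1.png

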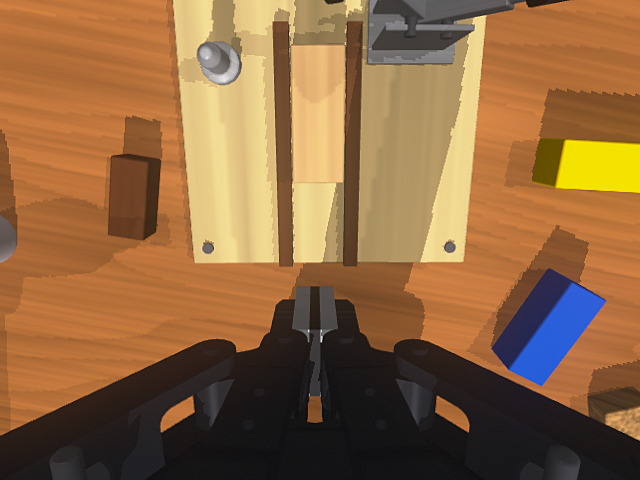

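The picture shows the blank between the rails at (318,115) with the fingers in line behind it. Both measurements agree, so I'm descending. I'll also check the wrist camera's offset for clearance.

```bash
python3 -c "
from h import *
ci=arm.camera_info('wrist');s=arm.get_state();print(np.array(ci['T'])[:3,3]-s['tcp_pos'])"
```

```text
[0.06489394 0.01206644 0.1423745 ]
```

send_rows(rows=[0,-0.007,-0.08,0,0,0,0,0,-0.08,0,0,0,0,0,-0.08,0,0,0,0,0,-0.08,0,0,0,0,0,-0.08,0,0,0])

```text
t: 3.6
tcp_pos: [0.4598, 0.0948, 0.0298]
tool_rot: [3.127, 0.291, 0.001]
ft_force: [0.3, 0.2, 0.4]
width: -0.001
finger_force: 0.0
```

```bash
python3 - <<'E'
from h import *
pts=np.load("pts.npy");yaw=np.radians(10.9);ex=np.array([np.cos(yaw),np.sin(yaw)]);ey=np.array([-ex[1],ex[0]]);o=np.array([.5354,.1136])
q=np.c_[(pts[:,:2]-o)@ex,(pts[:,:2]-o)@ey,pts[:,2]]
k=(q[:,2]>.09)&(q[:,2]<.3)&(q[:,0]>0)
for y in np.arange(-.17,.03,.01):
    s=q[k&(abs(q[:,1]-y)<.005)]
    if len(s): print(round(y,2),len(s),"x",s[:,0].min().round(3),s[:,0].max().round(3),"zmax",np.sort(s[:,2])[-2:].round(3))
E
```

```text
-0.17 3 x 0.063 0.067 zmax [0.155 0.158]
-0.16 43 x 0.056 0.077 zmax [0.164 0.165]
-0.15 49 x 0.057 0.079 zmax [0.166 0.166]
-0.14 40 x 0.059 0.075 zmax [0.156 0.156]
-0.13 38 x 0.059 0.077 zmax [0.142 0.142]
-0.12 35 x 0.059 0.075 zmax [0.134 0.136]
-0.11 31 x 0.061 0.075 zmax [0.119 0.12 ]
-0.1 32 x 0.06 0.081 zmax [0.113 0.113]
-0.09 31 x 0.054 0.082 zmax [0.099 0.099]
-0.08 9 x 0.053 0.08 zmax [0.091 0.092]
-0.07 8 x 0.053 0.081 zmax [0.093 0.093]
-0.06 37 x 0.05 0.084 zmax [0.105 0.106]
-0.05 34 x 0.054 0.08 zmax [0.125 0.125]
-0.04 31 x 0.06 0.08 zmax [0.148 0.148]
-0.03 33 x 0.059 0.075 zmax [0.153 0.154]
-0.02 26 x 0.06 0.073 zmax [0.153 0.153]
-0.01 32 x 0.059 0.075 zmax [0.136 0.137]
0.0 13 x 0.059 0.074 zmax [0.134 0.135]
```

send_rows(rows=[0,0.008,0.028,0,0,0,0,0,0,0,0,0,0.02,0.0038,0,0,0,0,0.02,0.0038,0,0,0,0,0.02,0.0038,0,0,0,0])

```text
t: 4.1
tcp_pos: [0.492, 0.1073, 0.0478]
tool_rot: [3.127, 0.296, 0.007]
ft_force: [-1.4, -0.0, 2.2]
width: 0.003
finger_force: 0.9
```

send_rows(rows=[0.012,0.0023,0,0,0,0,0.012,0.0023,0,0,0,0,0.012,0.0023,0,0,0,0,0.012,0.0023,0,0,0,0,0,0,0,0,0,0])

```text
t: 4.6
tcp_pos: [0.5149, 0.1124, 0.0453]
tool_rot: [-3.127, -0.298, -0.003]
ft_force: [-1.3, 0.0, -0.8]
width: 0.001
finger_force: 0.0
```

send_rows(rows=[0.004,0.0007,0,0,0,0,0.004,0.0007,0,0,0,0,0.004,0.0007,0,0,0,0,0.003,0.0006,0,0,0,0,0,0,0,0,0,0])

```text
t: 5.1
tcp_pos: [0.5215, 0.1134, 0.0453]
tool_rot: [-3.127, -0.298, -0.001]
ft_force: [-0.1, 0.4, -0.6]
width: -0.001
finger_force: 0.0
```

send_rows(rows=[0.003,0.0005,0,0,0,0,0.002,0.0004,0,0,0,0,0.002,0.0004,0,0,0,0,0,0,0,0,0,0,0,0,0,0,0,0])

```text
t: 5.6
tcp_pos: [0.5248, 0.114, 0.0453]
tool_rot: [-3.127, -0.298, -0.001]
ft_force: [0.5, -0.3, -0.2]
width: 0.004
finger_force: 0.1
```

send_rows(rows=[0.002,0.0004,0,0,0,0,0.002,0.0004,0,0,0,0,0.002,0.0004,0,0,0,0,0,0,0,0,0,0,0,0,0,0,0,0])

```text
t: 6.1
tcp_pos: [0.5259, 0.1142, 0.045]
tool_rot: [3.126, 0.298, -0.005]
ft_force: [-5.3, -0.8, 3.4]
width: -0.0
finger_force: 2.5
```

The stop is felt. I'll press a little more and then look.

send_rows(rows=[0.002,0.0004,0,0,0,0,0.002,0.0004,0,0,0,0,0,0,0,0,0,0,0,0,0,0,0,0,0,0,0,0,0,0])

```text
t: 6.6
tcp_pos: [0.5259, 0.1141, 0.0446]
tool_rot: [3.125, 0.298, -0.012]
ft_force: [-8.0, -1.4, 6.2]
width: 0.001
finger_force: 4.1
```

send_rows(rows=[-0.02,-0.004,0,0,0,0,-0.04,-0.008,0,0,0,0,-0.02,-0.004,0.06,0,0,0,0,0,0.09,0,0,0,0,0,0.09,0,0,0])

```text
t: 7.1
tcp_pos: [0.4893, 0.1068, 0.1661]
tool_rot: [-3.127, -0.298, -0.002]
ft_force: [1.0, -0.0, -0.0]
width: -0.001
finger_force: 0.0
```

send_rows(rows=[0,0,0.09,0,0,0,0,0,0.06,0,0,0,0,0,0,0,0,0,0,0,0,0,0,0,0,0,0,0,0,0])

```text
t: 7.6
tcp_pos: [0.4888, 0.1065, 0.239]
tool_rot: [3.127, 0.298, -0.002]
ft_force: [-0.0, 0.5, -0.3]
width: -0.002
finger_force: 0.0
```

```bash
python3 - <<'E'
from h import *
ci=arm.camera_info("wrist"); p,d=arm.snapshot("wrist"); cv2.imwrite("pics/w2.png",p[:,:,::-1])
print(arm.get_state()["tcp_pos"])
yaw=np.radians(10.9);ex=np.array([np.cos(yaw),np.sin(yaw)]);ey=np.array([-ex[1],ex[0]]);o=np.array([.5354,.1136])
for t,z in (("blank_mid",.038),("stop_face",.038),("lever_ball",.151)):
    for r in arm.spot_point("wrist",t)[:2]:
        u,v=r["centre"][0]*640,r["centre"][1]*480; q=at_z(ci,u,v,z)
        print(t,round(r["score"],2),int(u),int(v),np.round(q,3),"jig",np.round([(q[:2]-o)@ex,(q[:2]-o)@ey],3))
E
```

```text
[0.48846781 0.10652875 0.23852896]
blank_mid 0.84 590 195 [ 0.546 -0.123  0.038] jig [-0.035 -0.235]
blank_mid 0.72 314 89 [0.585 0.125 0.038] jig [0.05  0.002]
stop_face 0.57 315 22 [0.632 0.133 0.038] jig [0.099 0.001]
```

View pics/w2.png

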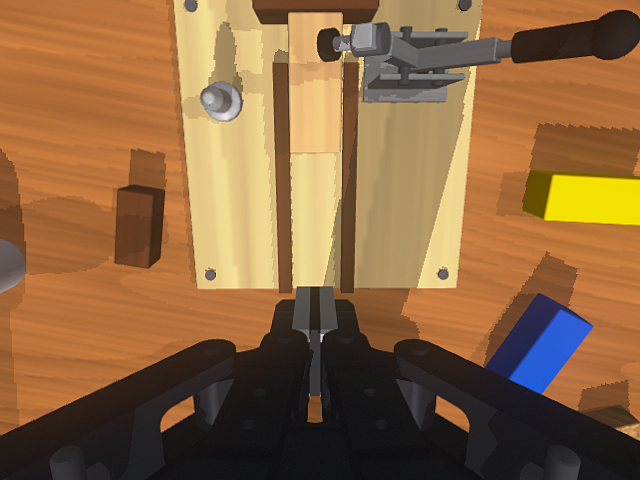

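The blank is home: its front end touches the stop and its centre is at jig x = 0.050. The lever is open, with the ball at about (617,35). I'm moving to the outer side of the lever.

send_rows(rows=[0.05,-0.059,0,0,0,0,0.05,-0.059,0,0,0,0,0.05,-0.059,0,0,0,0,0.05,-0.059,0,0,0,0,0.05,-0.059,0,0,0,0])

```text
t: 8.3
tcp_pos: [0.615, -0.0418, 0.2391]
tool_rot: [-3.127, -0.298, 0.002]
ft_force: [0.0, 0.2, 1.5]
width: -0.004
finger_force: 0.0
```

send_rows(rows=[0.048,-0.059,0,0,0,0,0,0,0,0,0,0,0,0,-0.06,0,0,0,0,0,-0.06,0,0,0,0,0,-0.07,0,0,0])

```text
t: 8.8
tcp_pos: [0.6388, -0.0694, 0.1444]
tool_rot: [-3.127, -0.298, -0.002]
ft_force: [0.2, -0.6, 0.2]
width: -0.006
finger_force: 0.0
```

send_rows(rows=[0,0,0,0,0,0,0,0,0,0,0,0,0,0,0,0,0,0,0,0,0,0,0,0,0,0,0,0,0,0])

```text
t: 9.3
tcp_pos: [0.6398, -0.07, 0.1473]
tool_rot: [3.127, 0.298, 0.005]
ft_force: [1.0, 0.3, 0.0]
width: -0.002
finger_force: 0.0
```

```bash
python3 - <<'E'
from h import *
p,d=arm.snapshot("wrist"); cv2.imwrite("pics/w3.png",p[:,:,::-1])
q=arm.get_state()["tcp_pos"]
yaw=np.radians(10.9);ex=np.array([np.cos(yaw),np.sin(yaw)]);ey=np.array([-ex[1],ex[0]]);o=np.array([.5354,.1136])
print(q,"jig",np.round([(q[:2]-o)@ex,(q[:2]-o)@ey],4))
E
```

```text
[ 0.63951274 -0.07009284  0.14695435] jig [ 0.0675 -0.2001]
```

View pics/w3.png

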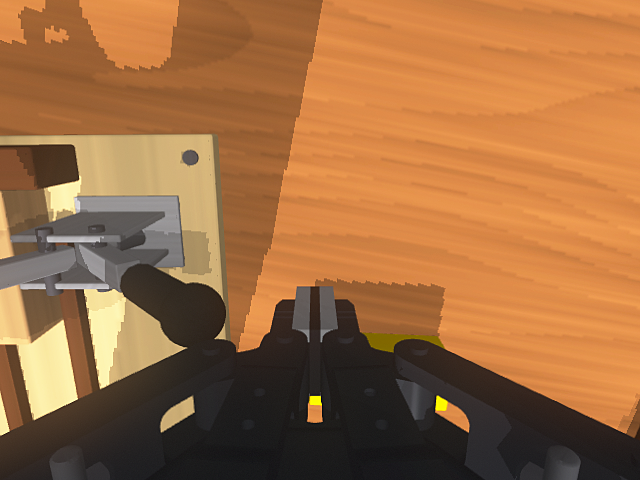

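The ball is at (192,315), level with the closed fingers at (315,290) and about 17 mm to their left. I'm pushing along the jig's +y.

send_rows(rows=[-0.004,0.0196,-0.006,0,0,0,-0.004,0.0196,0,0,0,0,-0.004,0.0196,0,0,0,0,-0.004,0.0196,0,0,0,0,-0.004,0.0196,0,0,0,0])

```text
t: 9.85
tcp_pos: [0.633, -0.0421, 0.1482]
tool_rot: [3.1, 0.278, 0.009]
ft_force: [-2.7, -31.1, 25.7]
width: -0.001
finger_force: 17.5
```

send_rows(rows=[-0.004,0.0196,0,0,0,0,-0.004,0.0196,0,0,0,0,-0.004,0.0196,0,0,0,0,0,0,0,0,0,0,0,0,0,0,0,0])

```text
t: 10.35
tcp_pos: [0.6278, 0.0046, 0.1486]
tool_rot: [3.122, 0.291, 0.018]
ft_force: [-1.2, -7.2, 17.7]
width: 0.001
finger_force: 8.2
```

send_rows(rows=[-0.002,0.0098,0.006,0,0,0,-0.002,0.0098,0.004,0,0,0,-0.002,0.0098,0,0,0,0,-0.002,0.0098,0,0,0,0,0,0,0,0,0,0])

```text
t: 10.85
tcp_pos: [0.6164, 0.0308, 0.1459]
tool_rot: [-3.125, -0.304, 0.006]
ft_force: [-0.2, -0.5, 0.7]
width: 0.003
finger_force: 0.0
```

The force is gone, so it has probably snapped over. I'm backing off to check.

send_rows(rows=[0.008,-0.04,0,0,0,0,0.016,-0.08,0,0,0,0,0.016,-0.08,0,0,0,0,0,0,0.08,0,0,0,0,0,0.08,0,0,0])

```text
t: 11.35
tcp_pos: [0.6356, -0.075, 0.2239]
tool_rot: [-3.127, -0.291, 0.014]
ft_force: [1.4, 1.1, 0.0]
width: -0.002
finger_force: 0.0
```

send_rows(rows=[0,-0.08,0.04,0,0,0,0,-0.08,0,0,0,0,0,-0.08,0,0,0,0,0,-0.08,0,0,0,0,0,0,0,0,0,0])

```text
t: 11.85
tcp_pos: [0.635, -0.2426, 0.2447]
tool_rot: [3.125, 0.278, -0.009]
ft_force: [-0.4, -0.9, -0.6]
width: 0.003
finger_force: 0.0
```

```bash
python3 - <<'E'
from h import *
yaw=np.radians(10.9);ex=np.array([np.cos(yaw),np.sin(yaw)]);ey=np.array([-ex[1],ex[0]]);o=np.array([.5354,.1136])
a,_=arm.snapshot("top"); b,_=arm.snapshot("scene")
for n,t,z in (("top","blank_mid",.038),("top","lever_ball",.174),("scene","lever_ball",.174)):
    ci=arm.camera_info(n)
    for r in arm.spot_point(n,t)[:3]:
        u,v=r["centre"][0]*640,r["centre"][1]*480; q=at_z(ci,u,v,z); print(n,t,round(r["score"],2),int(u),int(v),"jig",np.round([(q[:2]-o)@ex,(q[:2]-o)@ey],3))
A=cv2.resize(a[150:320,210:380],(400,400)); B=cv2.resize(b[190:350,260:420],(400,400)); cv2.imwrite("pics/end.png",np.hstack([A,B])[:,:,::-1])
s=arm.get_state();print(s["t"],s["tcp_pos"])
E
```

```text
top blank_mid 0.93 395 298 jig [-0.199 -0.216]
top blank_mid 0.81 256 139 jig [0.252 0.036]
top blank_mid 0.7 393 230 jig [-0.036 -0.248]
top lever_ball 0.71 292 236 jig [-0.01  -0.009]
top lever_ball 0.59 301 196 jig [ 0.07  -0.047]
scene lever_ball 0.93 334 250 jig [ 0.059 -0.048]
12.1 [ 0.63851608 -0.2289161   0.24645207]
```

View pics/end.png

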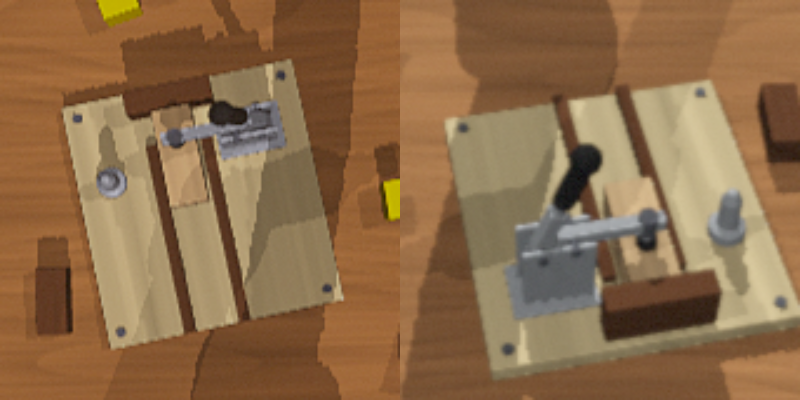

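The lever is over towards the channel: the ball is at jig y ≈ -0.048, against -0.051 when locked. The arm is level with its foot on the blank, and the blank is still against the stop.

```bash
python3 -c "
from workcell import arm
print(arm.close_job())"
```

```text
the job is handed in; nothing more can be done
None
```

The blank is home against the end stop, the toggle clamp is locked with its foot on the blank, and the job was handed in at about 12 s on the robot's clock.

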